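# Load the bench kiln and hold its lid vented

## Robot

A 6-joint arm with a two-finger parallel gripper is mounted at the origin on the work surface. World frame = base frame: x ahead of the robot, y to its left, z up, the work surface at z = 0. Lengths are in m, angles in rad, forces in N, time in s.
With the tool pointing down it reaches from about 0.35 to 0.975 m from the base axis. Payload 4.9 kg.
Tool frame: the origin (TCP) lies between the finger pads; the fingertips stand 22 mm ahead of it and the grasp point (between the pads) lies 3 mm ahead of it; z points along the fingers, y is the line along which they close (so a half turn about z gives the same grasp; the last joint's range is limited). The gripper opens to 85 mm and grips with 20 to 120 N. Pads are 22 mm wide; open, the fingers measure 114 mm over their backs; the gripper's body (76 mm by 85 mm) begins 54 mm behind the grasp point. The pads swing forward as they close: fully open they stand 13 mm farther back than shut.
Start: joints at [0.983, 0.053, 1.613, -0, 1.476, -0.119], TCP at [0.282, 0.558, 0.253] pointing down, gripper open.
Joint ranges: [-3.01, 3.01], [-1.01, 2.22], [0.06, 2.58], [-1.02, 4.17], [0.09, 2.62], [-3.14, 3.14]. Speed limits (rad/s): [2.57, 2.57, 3.14, 3.14, 3.14, 3.14].

## Interface

Orientations are given as a unit quaternion [w, x, y, z].
In Python, from plant import state, grab_frame, get_calibration, job_done, recognise, regions_of gives the robot as it stands.
- The arm moves only by the tool apply_moves, never from a script. Its argument "targets" is a list of rows, each an object with "translation": the shift along the tool's x, y, z normalised to -1 to 1, where 1 is 100 mm, a list of three; "twist": the turn about the tool's z normalised to -1 to 1, where 1 is 0.1 rad; "hand": the opening, from 0 (shut) to 1 (fully open). A call has 1 to 8 rows; each row shifts and turns the commanded pose from where the row before left it, along the tool's axes as they then stand; what a row does not reach is not made up. A row lasts 1/10 s, in which the tool goes at most 50 mm and 8.59 degrees, less where a joint would pass 70% of its speed; a pose out of reach is approached as far as the arm can. A call with a number of a shift or a turn outside -1 to 1 is refused whole. A call with a gripper value outside its range is refused whole. The fingers move at their own pace and stop on an object; the grip force is fixed at half the most. Time passes only in rows, so rows that do not move let the fingers close. It gives the time, the measured TCP pose, the force, the opening and the grip force at its end, in the units of the state.
- state(): the state, without advancing time (a new reading comes with each control period).
- grab_frame(name): name is "side" or "top" or "wrist"; returns the picture (400x640x3 uint8, red, green, blue); there is no depth.
- get_calibration(name): a dict with "camera_matrix" (3x3 intrinsics, pixels), "pose" (4x4, takes a point from camera to world coordinates). Camera axes: x right, y up, looking along -z (the intrinsics and any distortion apply to the point x, -y, -z); pixel columns grow to the right and rows downward; lengths in m; the calibration is good to about 2 mm. A picture is of the moment at which its call begins: read the wrist's pose just before it. get_calibration takes no time and is no camera call; for the wrist camera it gives the pose at the moment of the call.
- job_done(): hands the job in; it is judged then, once.
Trained networks look in the newest picture that a camera, given by its name, has taken for a name from the list of things; names that differ only in an ending like _2 or _b are one class to them, and where a whole thing is asked for, a point or a joint stands for the part that bears it (a point fixed in the world has none). Each returns a list of dicts, best first, with "score" (0 to 1); they miss things now and then, are a little off and sometimes report something else, mostly with a low value. They report only what shows in the picture. A call takes as long as a camera call. They do not tell look-alikes from the thing itself.
- recognise(camera, query): "point" ([x, y, z] in m, in world coordinates, good to about 4 mm: the middle of the surface that is visible of it).
- regions_of(camera, query): "pixels" (400x640 bool, what is visible of it).
The state is a dict: "time": time; "joint_pos": joint angles; "joint_vel": joint speeds; "joint_efforts": joint torques, N m; "tool_pos": TCP position; "tool_rot": TCP orientation; "contact_force": force on the tool from outside, world axes, zero at the start; "ft_torque": the same for the moment, N m; "gripper_width": opening from 0.0 (shut) to 1.0 (fully open); "grasp_force": force on a finger pad.
Only numpy, scipy, OpenCV 4.12 (cv2) and the standard library are available. Lean on these libraries where they do the work, as an engineer would, in place of code of your own. Each camera call takes 0.05 s, during which the arm holds its last target. There are 200 camera calls.

## Task

Stand the two frosted glass castings, the square bar and the stopper, on the floor of the open bench kiln, the same way up as they stand now, setting them down rather than dropping them. Then swing the kiln's lid forward to 45 degrees open, to vent, and keep holding it there, for it would fall shut if let go: the program finishes while the robot is still holding the lid. Never let the lid fall shut, and leave the tumbler, the hand lap and the wooden chock where they are.

Things in the scene. Friction and masses are not known exactly. Their poses are not given: they have to be found in the camera images.
- kiln: Bench kiln, fixed to the table: an open-topped box of pale firebrick in a dark steel jacket, 200 (its x, front to back) x 280 (its y) x 100 mm high. Origin: centre of its underside, on the table. Its x axis points from its front towards the hinged back, away from the robot. The walls are 20 mm thick, so the chamber is 160 x 240 mm; its floor lies 35 mm above the table and the rim 100 mm. A grey control box stands out 32 mm from the middle of its +y side, up to 75 mm high.
- kiln_lid (a joint): Angle of the kiln's lid (rad): 0 shut, flat on the rim; 0.785 is 45 degrees open; 1.571 upright; the stop is at 1.8. The lid (0.6 kg, 200 x 280 x 25 mm) hinges on the rim's back edge and starts open, near upright, at 1.48 to 1.66. Its hinge is somewhat stiff (about 0.15 N m): near upright the lid stays where it is left, below about 1.1 rad it falls shut.
- lid_hinge (a point): Point on the hinge axis, at the middle of its length: 100 mm behind the kiln's origin along the kiln's x and 100 mm above the table. The axis runs along the kiln's y.
- lid_bar (a point): Middle of the lid's bar handle, a round steel bar 12 mm in diameter and 120 mm long, parallel to the hinge. It stands 32 mm off the lid's free edge on two 10 mm wide arms, 52 mm either side of its middle. In the shut lid it lies 232 mm in front of the hinge axis and 12.5 mm above it; it turns with the lid. At the start it is the highest part of the lid.
- bar: Pale frosted glass bar, 90 mm long (its x), 28 mm wide (its y), 28 mm high, lying on the table, 0.18 kg. Origin: centre of its underside.
- stopper: Pale frosted glass stopper, standing upright: a round base of diameter 48 mm, 16 mm high, with a round stem of diameter 22 mm on it up to 52 mm, 0.11 kg. Origin: centre of its underside.
- tumbler: Bystander: clear plastic tumbler, rim diameter 76 mm, 100 mm high. Origin: centre of its underside.
- lap: Bystander: hand lap, a dark steel plate 60 x 90 x 16 mm with a wooden knob up to 44 mm. Origin: centre of its underside.
- chock: Bystander: wooden chock, 50 x 60 x 30 mm. Origin: centre of its underside.
There are look-alikes about, which are no part of the job. Leave any purple look-alike of the bar alone. What is shaped like the stopper but pink or yellow is not meant.

How it is judged:
By the outcome, as a careful person would: the job done as asked, in the order asked, and still so for the second after the job is handed in, while the arm keeps its last pose, push and grip.
It also fails if it takes over 72 s, if anything falls off the work surface, if the arm or the gripper's body presses on something with over 40 N, if the wrist force passes 120 N, or if a joint passes its speed limit or range.

## Working session

There is one attempt and no reset: what is moved stays moved. The work goes in short steps, Python scripts to look and compute and a tool call to move; the robot and the scene stay as the last step left them, time stands still between calls to the robot, and variables do not carry over. Pictures are saved under pics/ and viewed, at most 10 in all, crops included, and the job is handed in when it is done.

Besides the shell and the picture viewer there is one more tool, called after "Emit:" by a JSON object that holds its "op" and its "data", one argument or row to a line. apply_moves: Moves the arm, as the interface text tells. Its arguments: {"type":"object","properties":{"targets":{"type":"array"}},"required":["targets"]}

```bash
mkdir -p pics; ls
python3 - <<'E'
from plant import *
import cv2,numpy as np
s=state();print({k:np.round(v,3).tolist() for k,v in s.items()})
ims=[grab_frame(n) for n in("side","top")]
for n,im in zip(("side","top"),ims):
    cv2.imwrite(f"pics/{n}0.png",cv2.cvtColor(im,cv2.COLOR_RGB2BGR))
    c=get_calibration(n);print(n,np.round(c["camera_matrix"],1).tolist(),np.round(c["pose"],3).tolist(), [k for k in c])
    for q in("kiln","kiln_lid","lid_bar","bar","stopper","tumbler","lap","chock"):
        print(n,q,[(np.round(r["point"],3).tolist(),round(r["score"],2)) for r in recognise(n,q)])
E
```

```text
pics
{'time': 0.0, 'joint_pos': [0.983, 0.053, 1.614, -0.0, 1.476, -0.119], 'joint_vel': [0.002, -0.001, -0.0, -0.0, 0.001, -0.0], 'joint_efforts': [0.0, -39.368, -37.018, -0.0, 0.007, -0.0], 'tool_pos': [0.282, 0.557, 0.252], 'tool_rot': [-0.0, 0.232, 0.973, -0.001], 'contact_force': [-0.266, 0.039, 0.859], 'ft_torque': [-0.006, -0.006, -0.001], 'grasp_force': 0.0, 'gripper_width': 1.003}
side [[458.0, 0.0, 317.8], [0.0, 458.0, 204.3], [0.0, 0.0, 1.0]] [[0.866, 0.298, -0.401, -0.029], [-0.5, 0.531, -0.684, -0.979], [0.009, 0.793, 0.609, 0.94], [0.0, 0.0, 0.0, 1.0]] ['camera_matrix', 'pose']
side kiln [([0.595, 0.114, 0.099], 0.86)]
side kiln_lid [([0.627, 0.104, 0.221], 0.72)]
side lid_bar [([0.632, 0.106, 0.224], 0.76)]
side bar [([0.473, -0.229, 0.026], 0.94), ([0.594, -0.246, 0.029], 0.77), ([0.504, -0.105, 0.025], 0.67)]
side stopper [([0.478, -0.33, 0.014], 0.78), ([0.48, -0.414, 0.015], 0.76), ([0.478, -0.516, 0.013], 0.69), ([0.316, -0.334, 0.026], 0.24)]
side tumbler [([0.285, 0.404, 0.069], 0.8)]
side lap [([0.724, -0.256, 0.016], 0.88)]
side chock [([0.317, -0.333, 0.026], 0.89)]
top [[458.9, 0.0, 325.7], [0.0, 458.9, 193.0], [0.0, 0.0, 1.0]] [[-0.015, 0.997, -0.071, 0.38], [-1.0, -0.014, 0.006, -0.027], [0.005, 0.071, 0.997, 1.542], [0.0, 0.0, 0.0, 1.0]] ['camera_matrix', 'pose']
top kiln [([0.564, 0.141, 0.096], 0.93)]
top kiln_lid [([0.633, 0.133, 0.274], 0.91)]
top lid_bar [([0.628, 0.133, 0.268], 0.65), ([0.562, 0.144, 0.098], 0.37)]
top bar [([0.479, -0.222, 0.027], 0.76), ([0.486, -0.402, 0.014], 0.68), ([0.506, -0.103, 0.03], 0.65), ([0.602, -0.233, 0.028], 0.63)]
top stopper [([0.481, -0.314, 0.017], 0.72), ([0.477, -0.498, 0.014], 0.69), ([0.487, -0.399, 0.014], 0.56)]
top tumbler [([0.289, 0.439, 0.054], 0.91)]
top lap [([0.73, -0.245, 0.02], 0.95)]
top chock [([0.318, -0.322, 0.03], 0.8)]
```

View pics/side0.png

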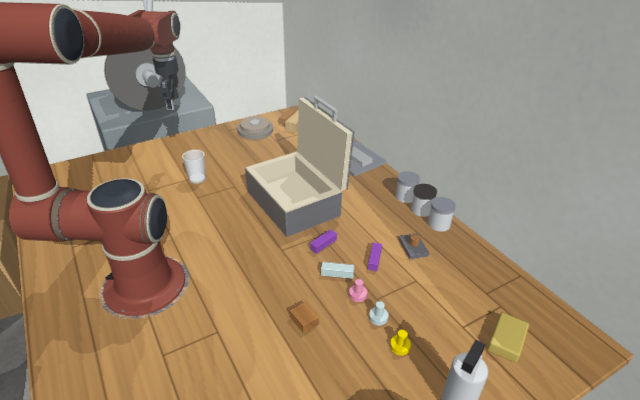

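View pics/top0.png

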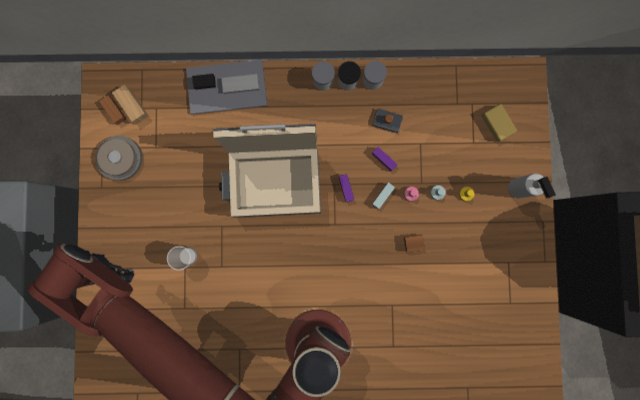

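The side picture shows the pale bar at (338,270) and the pale stopper at (379,315). In the top picture they are at (383,195) and (438,192). The kiln rim spans about (230,150)–(320,215), with its lid upright behind it.

```bash
cat > h.py <<'E'
from plant import *
import cv2,numpy as np
from scipy.spatial.transform import Rotation as R
def unproj(c,px,z):
    px=np.atleast_2d(px).astype(float);K=c["camera_matrix"];P=np.array(c["pose"])
    d=np.c_[(px[:,0]-K[0][2])/K[0][0],-(px[:,1]-K[1][2])/K[1][1],-np.ones(len(px))]@P[:3,:3].T
    return P[:3,3]+d*((z-P[2,3])/d[:,2])[:,None]
def proj(c,X):
    K=np.array(c["camera_matrix"]);P=np.array(c["pose"])
    q=(np.atleast_2d(X)-P[:3,3])@P[:3,:3]; return np.c_[K[0,2]+K[0,0]*q[:,0]/-q[:,2],K[1,2]-K[1,1]*q[:,1]/-q[:,2]]
def rect(c,mask,z):
    ys,xs=np.nonzero(mask); w=unproj(c,np.c_[xs,ys],z)[:,:2]
    (cx,cy),(a,b),ang=cv2.minAreaRect((w*1000).astype(np.float32))
    if a<b:a,b,ang=b,a,ang+90
    return [round(v,1) for v in(cx,cy,a,b,(ang+90)%180-90)], np.round(w.mean(0)*1000,1)
def pose():
    s=state();q=s["tool_rot"];return np.array(s["tool_pos"]),R.from_quat([q[1],q[2],q[3],q[0]]).as_matrix()
def look(n,f=None):
    im=grab_frame(n)
    if f:cv2.imwrite(f"pics/{f}.png",cv2.cvtColor(im,cv2.COLOR_RGB2BGR))
    return im
E
python3 - <<'E'
from h import *
for n in("top","side"):
    im=look(n);c=get_calibration(n)
    for q,z in(("bar",.028),("stopper",.03),("kiln",.1),("chock",.03),("lap",.016),("tumbler",.05)):
        for r in regions_of(n,q):
            m=r["pixels"];print(n,q,round(r["score"],2),int(m.sum()),im[m].mean(0).round(),*rect(c,m,z))
c=get_calibration("top");print(unproj(c,[[230,216],[320,213],[316,149],[229,152]],.1).round(3))
M,T=pose();print(T.round(3)); c=get_calibration("wrist");print(np.round(c["camera_matrix"],1).tolist(),(T.T@(np.array(c["pose"])[:3,3]-M)).round(3),(T.T@np.array(c["pose"])[:3,:3]).round(3))
E
```

```text
top bar 0.72 212 [ 99.  53. 123.] [504.7, -100.8, 90.1, 28.2, 13.0] [ 504.8 -101.3]
top bar 0.56 220 [153. 168. 165.] [477.5, -224.8, 88.5, 28.4, -38.0] [ 478.  -224.8]
top bar 0.5 256 [ 92.  50. 111.] [599.2, -230.7, 89.4, 32.3, 46.4] [ 599.1 -230.7]
top stopper 0.71 142 [151. 128.  38.] [478.6, -499.4, 40.2, 39.7, -2.0] [ 478.7 -499.2]
top stopper 0.69 159 [127. 139. 135.] [483.3, -405.1, 44.9, 44.1, -46.3] [ 483.8 -404.9]
top stopper 0.44 171 [162.  94. 112.] [482.9, -317.3, 46.5, 43.1, 89.2] [ 482.  -316.3]
top kiln 0.55 8476 [141. 130. 112.] [557.5, 150.3, 325.1, 291.4, -88.0] [558.  138.2]
top chock 0.67 281 [111.  74.  48.] [319.3, -321.5, 62.8, 49.3, -85.2] [ 319.2 -321.9]
top lap 0.95 474 [65. 61. 60.] [732.0, -246.2, 89.3, 62.1, 73.0] [ 731.6 -245.7]
top tumbler 0.95 552 [138. 131. 124.] [282.3, 432.2, 93.5, 73.5, 89.1] [284.9 433.9]
side bar 0.86 255 [145.  82. 175.] [589.8, -244.7, 108.9, 29.2, 47.1] [ 588.8 -245.5]
side bar 0.85 344 [137.  78. 165.] [494.5, -114.9, 106.3, 46.6, 16.2] [ 494.1 -115.9]
side bar 0.63 411 [186. 204. 203.] [467.3, -238.6, 88.8, 50.2, -35.7] [ 
[... 336 characters left out ...]
.3, 348.0, 53.0] [588.3 154.2]
side chock 0.65 521 [154. 108.  63.] [312.5, -332.9, 73.4, 59.0, -82.9] [ 311.6 -333. ]
side lap 0.63 477 [109.  98.  91.] [723.3, -253.3, 101.8, 64.1, 72.6] [ 722.1 -255. ]
side lap 0.42 603 [194. 194. 190.] [301.9, 486.8, 234.7, 75.1, 79.1] [299.  485.7]
side tumbler 0.63 649 [193. 191. 186.] [284.0, 437.8, 233.5, 80.2, 75.9] [286.9 437.5]
[[ 0.416  0.266  0.1  ]
 [ 0.421 -0.016  0.1  ]
 [ 0.624 -0.006  0.1  ]
 [ 0.618  0.269  0.1  ]]
[[-0.892  0.452 -0.   ]
 [ 0.452  0.892  0.   ]
 [ 0.    -0.    -1.   ]]
[[331.9, 0.0, 323.0], [0.0, 331.9, 198.6], [0.0, 0.0, 1.0]] [ 0.083 -0.001 -0.121] [[-0.001  0.947  0.321]
 [ 1.     0.001  0.002]
 [ 0.001  0.321 -0.947]]
```

Run:
```python
import cv2
a=cv2.imread("pics/top0.png")[105:235,200:460];cv2.imwrite("pics/t1.png",cv2.resize(a,None,fx=3,fy=3,interpolation=cv2.INTER_CUBIC))
```

```text
(no output)
```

View pics/t1.png

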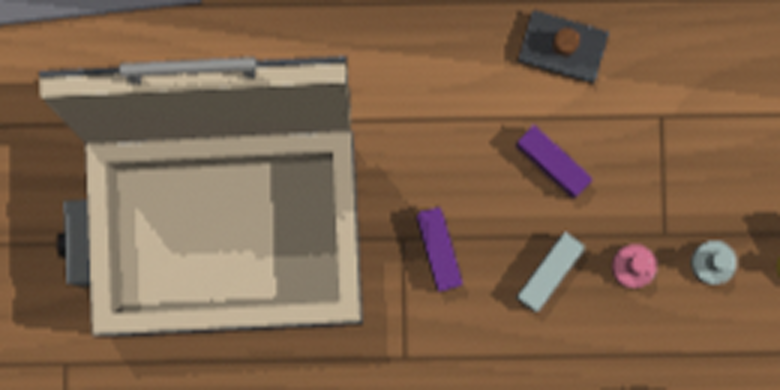

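Crop of the top picture: the pale bar is at (552,272) and the pale stopper at (715,262). The kiln front edge runs from (93,333) to (360,322), giving a centre of about (0.520, 0.128) and a yaw of about 0.025. Now I'll move above the bar.

Emit:
{"op": "apply_moves", "data": {
  "targets": [
    {"translation":[-0.29,-0.34,0],"twist":0,"hand":1},
    {"translation":[-0.29,-0.34,0],"twist":0,"hand":1},
    {"translation":[-0.29,-0.34,0],"twist":0,"hand":1},
    {"translation":[-0.29,-0.34,0],"twist":0,"hand":1},
    {"translation":[-0.29,-0.34,0],"twist":0,"hand":1},
    {"translation":[-0.29,-0.34,0],"twist":0,"hand":1},
    {"translation":[-0.29,-0.34,0],"twist":0,"hand":1},
    {"translation":[-0.29,-0.34,0],"twist":0,"hand":1}
  ]
}}

```text
time: 2.4
tool_pos: [0.3665, 0.2085, 0.2536]
tool_rot: [0.0, 0.232, 0.973, 0.0]
contact_force: [1.4, -0.4, -0.2]
gripper_width: 0.998
grasp_force: 0.0
```

Emit:
{"op": "apply_moves", "data": {
  "targets": [
    {"translation":[-0.29,-0.34,0],"twist":0,"hand":1},
    {"translation":[-0.29,-0.34,0],"twist":0,"hand":1},
    {"translation":[-0.29,-0.34,0],"twist":0,"hand":1},
    {"translation":[-0.29,-0.34,0],"twist":0,"hand":1},
    {"translation":[-0.29,-0.34,0],"twist":0,"hand":1},
    {"translation":[-0.29,-0.34,0],"twist":0,"hand":1},
    {"translation":[-0.29,-0.34,0],"twist":0,"hand":1},
    {"translation":[-0.29,-0.34,0],"twist":0,"hand":1}
  ]
}}

```text
time: 3.2
tool_pos: [0.4506, -0.1394, 0.2536]
tool_rot: [0.001, 0.233, 0.973, -0.0]
contact_force: [0.6, 0.1, 0.4]
gripper_width: 1.002
grasp_force: 0.0
```

Emit:
{"op": "apply_moves", "data": {
  "targets": [
    {"translation":[-0.29,-0.34,0],"twist":0,"hand":1},
    {"translation":[-0.29,-0.34,0],"twist":0,"hand":1},
    {"translation":[0,0,0.4],"twist":0.98,"hand":1},
    {"translation":[0,0,0.4],"twist":0.98,"hand":1},
    {"translation":[0,0,0],"twist":0,"hand":1}
  ]
}}

```text
time: 3.7
tool_pos: [0.468, -0.2225, 0.1668]
tool_rot: [-0.006, 0.327, 0.945, 0.002]
contact_force: [-1.3, 1.0, -0.2]
gripper_width: 1.001
grasp_force: 0.0
```

```bash
cat >> h.py <<'E'
def wlook(qs,f=None):
    M,T=pose();c=get_calibration("wrist");im=look("wrist",f)
    print("tcp",M.round(4),"yaw_y",np.degrees(np.arctan2(T[1,1],T[0,1])).round(1),"t",state()["time"])
    for q,z in qs:
        for r in regions_of("wrist",q):
            m=r["pixels"];ys,xs=np.nonzero(m);a,w=rect(c,m,z)
            d=T.T@(np.r_[a[0]/1000,a[1]/1000,z]-M)
            print(q,round(r["score"],2),int(m.sum()),im[m].mean(0).round(),a,w,"edge",xs.min(),xs.max(),ys.min(),ys.max(),"tool d",d.round(4))
E
python3 -c "
from h import *
wlook([('bar',.028),('stopper',.016)],'w1')"
```

```text
tcp [ 0.468  -0.2225  0.1668] yaw_y 51.9 t 3.75
bar 0.98 2526 [ 87.  43. 116.] [586.0, -237.4, 67.1, 42.6, 46.2] [ 584.  -239.8] edge 355 423 278 322 tool d [-0.1037  0.0612  0.1375]
bar 0.77 3548 [174. 200. 197.] [477.0, -223.0, 93.6, 27.8, -37.4] [ 475.7 -221.9] edge 313 347 147 254 tool d [-0.0091  0.0053  0.1387]
bar 0.68 4709 [109.  57. 144.] [503.3, -103.9, 95.7, 30.4, 15.0] [ 501.7 -104.2] edge 415 526 91 186 tool d [0.0437 0.1152 0.1393]
stopper 0.97 2511 [167.  97. 119.] [487.8, -320.1, 65.0, 49.4, -38.1] [ 484.5 -319.4] edge 228 281 237 299 tool d [-0.0777 -0.0644  0.1499]
stopper 0.52 41 [104. 109. 103.] [463.8, -407.8, 21.3, 2.4, -76.8] [ 463.7 -407.4] edge 165 176 294 309 tool d [-0.113  -0.1482  0.1496]
```

View pics/w1.png

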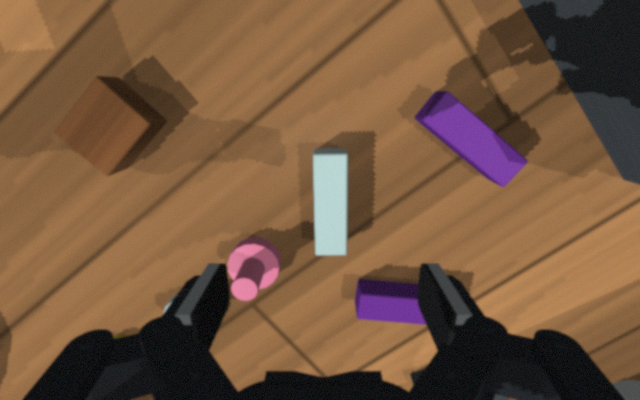

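The wrist view shows the pale bar upright in the picture at (330,205), lined up with the fingers. The pink stopper at (252,268) is clear of the left finger. Descending now.

Emit:
{"op": "apply_moves", "data": {
  "targets": [
    {"translation":[-0.1,0.05,0.3],"twist":0,"hand":1},
    {"translation":[0,0,0.4],"twist":0,"hand":1},
    {"translation":[0,0,0.4],"twist":0,"hand":1},
    {"translation":[0,0,0.32],"twist":0,"hand":0.8},
    {"translation":[0,0,0],"twist":0,"hand":0.3},
    {"translation":[0,0,0],"twist":0,"hand":0},
    {"translation":[0,0,0],"twist":0,"hand":0},
    {"translation":[0,0,0],"twist":0,"hand":0}
  ]
}}

```text
time: 4.65
tool_pos: [0.4852, -0.2282, 0.0354]
tool_rot: [0.004, 0.326, 0.945, -0.001]
contact_force: [-0.0, 1.0, 8.3]
gripper_width: 0.308
grasp_force: 61.4
```

Emit:
{"op": "apply_moves", "data": {
  "targets": [
    {"translation":[0,0,0],"twist":0,"hand":0.6},
    {"translation":[0,0,0],"twist":0,"hand":0.6},
    {"translation":[0.05,0,0.05],"twist":0,"hand":0.6},
    {"translation":[0,0,0.05],"twist":0,"hand":0.6},
    {"translation":[0,0,0],"twist":0,"hand":0.6}
  ]
}}

```text
time: 5.15
tool_pos: [0.4774, -0.2226, 0.0198]
tool_rot: [-0.001, 0.326, 0.945, 0.0]
contact_force: [-0.4, -1.4, 0.9]
gripper_width: 0.604
grasp_force: 0.0
```

Emit:
{"op": "apply_moves", "data": {
  "targets": [
    {"translation":[0,0,-0.05],"twist":0,"hand":0.6},
    {"translation":[0,0,0],"twist":0,"hand":0},
    {"translation":[0,0,0],"twist":0,"hand":0},
    {"translation":[0,0,0],"twist":0,"hand":0},
    {"translation":[0,0,0],"twist":0,"hand":0}
  ]
}}

```text
time: 5.65
tool_pos: [0.4793, -0.2239, 0.0272]
tool_rot: [0.001, 0.326, 0.945, -0.0]
contact_force: [0.4, -0.4, 4.2]
gripper_width: 0.311
grasp_force: 61.5
```

Emit:
{"op": "apply_moves", "data": {
  "targets": [
    {"translation":[0,0,-0.3],"twist":0,"hand":0},
    {"translation":[0,0,-0.4],"twist":0,"hand":0},
    {"translation":[0,0,-0.4],"twist":0.98,"hand":0},
    {"translation":[0,0,-0.4],"twist":0.98,"hand":0},
    {"translation":[0,0,-0.4],"twist":0.98,"hand":0},
    {"translation":[0,0,0],"twist":0.98,"hand":0},
    {"translation":[0,0,0],"twist":0.98,"hand":0},
    {"translation":[0,0,0],"twist":0.98,"hand":0}
  ]
}}

```text
time: 6.45
tool_pos: [0.4781, -0.2232, 0.2156]
tool_rot: [-0.001, 0.588, 0.809, -0.0]
contact_force: [0.1, 0.2, -1.5]
gripper_width: 0.315
grasp_force: 60.9
```

Emit:
{"op": "apply_moves", "data": {
  "targets": [
    {"translation":[0,0,0],"twist":0.98,"hand":0},
    {"translation":[0,0,0],"twist":0.98,"hand":0},
    {"translation":[0,0,0],"twist":0.98,"hand":0},
    {"translation":[0,0,0],"twist":0,"hand":0}
  ]
}}

```text
time: 6.85
tool_pos: [0.4779, -0.2231, 0.2151]
tool_rot: [-0.001, 0.699, 0.716, -0.0]
contact_force: [-0.9, 0.5, -1.9]
gripper_width: 0.314
grasp_force: 60.9
```

```bash
cat >> h.py <<'E'
def to(x,y,z=None):
    M,T=pose();z=M[2] if z is None else z
    print("t",state()["time"],"tcp",M.round(4),"yaw_y",np.degrees(np.arctan2(T[1,1],T[0,1])).round(2),"tool delta mm",(T.T@(np.array([x,y,z])-M)*1000).round(1))
E
python3 -c "
from h import *
to(.516,.078,.25)"
```

```text
t 6.85 tcp [ 0.4779 -0.2231  0.2151] yaw_y 1.38 tool delta mm [300.1  45.2 -34.7]
```

Emit:
{"op": "apply_moves", "data": {
  "targets": [
    {"translation":[0.4,0.06,0],"twist":0,"hand":0},
    {"translation":[0.4,0.06,0],"twist":0,"hand":0},
    {"translation":[0.4,0.06,0],"twist":0,"hand":0},
    {"translation":[0.4,0.06,0],"twist":0,"hand":0},
    {"translation":[0.4,0.06,0],"twist":0,"hand":0},
    {"translation":[0.4,0.06,0],"twist":0,"hand":0},
    {"translation":[0.4,0.06,0],"twist":0,"hand":0},
    {"translation":[0.2,0.03,0],"twist":0,"hand":0}
  ]
}}

```text
time: 7.65
tool_pos: [0.5159, 0.0803, 0.2156]
tool_rot: [-0.001, 0.697, 0.717, -0.0]
contact_force: [0.0, 0.2, -1.3]
gripper_width: 0.314
grasp_force: 60.8
```

Emit:
{"op": "apply_moves", "data": {
  "targets": [
    {"translation":[0,0,0],"twist":0,"hand":0},
    {"translation":[0,0,0],"twist":0,"hand":0}
  ]
}}

```text
time: 7.85
tool_pos: [0.516, 0.0776, 0.2157]
tool_rot: [-0.0, 0.698, 0.716, -0.001]
contact_force: [-0.6, 0.4, -1.2]
gripper_width: 0.319
grasp_force: 60.8
```

```bash
python3 -c "
from h import *
to(.516,.078,.063);c=get_calibration('wrist');im=look('wrist','w2')
K=np.array([[x,y,z] for z,a,b in((.1,80,120),(.035,80,120)) for x,y in((-a,-b),(-a,b),(a,b),(a,-b))])*[.001,.001,1]
p=proj(c,np.c_[K[:,:2]@R.from_euler('z',.025).as_matrix()[:2,:2].T+[.520,.128],K[:,2]]).round().astype(int);print(p.tolist())
im=cv2.cvtColor(im,cv2.COLOR_RGB2BGR)
cv2.polylines(im,[p[:4]],True,(0,0,255));cv2.polylines(im,[p[4:]],True,(0,255,0));cv2.imwrite('pics/w2.png',im)"
```

```text
t 7.85 tcp [0.516  0.0776 0.2157] yaw_y 1.51 tool delta mm [  0.5   0.2 152.7]
[[234, 281], [198, -72], [470, -72], [428, 281], [250, 245], [228, -34], [435, -34], [409, 245]]
```

View pics/w2.png

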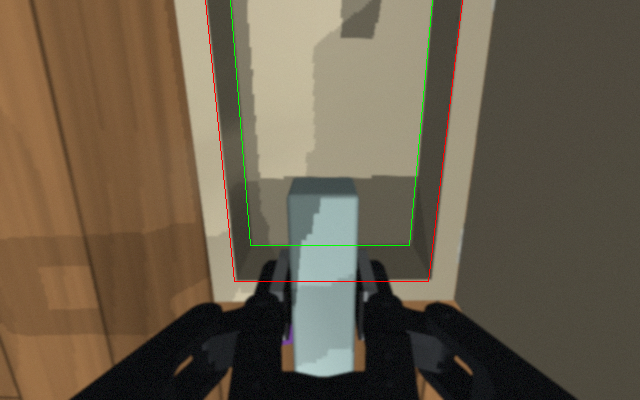

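The wrist view shows the modelled chamber outline (red and green) lying on the real rim and floor edges. The bar hangs centred at (325,270), clear of the walls.

Emit:
{"op": "apply_moves", "data": {
  "targets": [
    {"translation":[0,0,0.35],"twist":0,"hand":0},
    {"translation":[0,0,0.35],"twist":0,"hand":0},
    {"translation":[0,0,0.35],"twist":0,"hand":0},
    {"translation":[0,0,0.2],"twist":0,"hand":0},
    {"translation":[0,0,0.1],"twist":0,"hand":0},
    {"translation":[0,0,0.08],"twist":0,"hand":0},
    {"translation":[0,0,0.04],"twist":0,"hand":0},
    {"translation":[0,0,0],"twist":0,"hand":0}
  ]
}}

```text
time: 8.7
tool_pos: [0.5169, 0.0773, 0.0699]
tool_rot: [0.0, 0.699, 0.715, 0.0]
contact_force: [0.4, 0.5, -1.3]
gripper_width: 0.316
grasp_force: 60.8
```

Emit:
{"op": "apply_moves", "data": {
  "targets": [
    {"translation":[0,0,0.02],"twist":0,"hand":0},
    {"translation":[0,0,0.02],"twist":0,"hand":0},
    {"translation":[0,0,0],"twist":0,"hand":0}
  ]
}}

```text
time: 9.0
tool_pos: [0.5165, 0.0776, 0.0656]
tool_rot: [0.0, 0.698, 0.716, 0.0]
contact_force: [0.9, -0.0, -1.8]
gripper_width: 0.316
grasp_force: 60.8
```

Emit:
{"op": "apply_moves", "data": {
  "targets": [
    {"translation":[0,0,0.02],"twist":0,"hand":0},
    {"translation":[0,0,0.01],"twist":0,"hand":0},
    {"translation":[0,0,0],"twist":0,"hand":0}
  ]
}}

```text
time: 9.3
tool_pos: [0.5164, 0.0776, 0.0623]
tool_rot: [-0.0, 0.699, 0.716, -0.0]
contact_force: [0.4, 0.7, -1.7]
gripper_width: 0.316
grasp_force: 60.8
```

Emit:
{"op": "apply_moves", "data": {
  "targets": [
    {"translation":[0,0,0.01],"twist":0,"hand":0},
    {"translation":[0,0,0.01],"twist":0,"hand":0},
    {"translation":[0,0,0],"twist":0,"hand":0}
  ]
}}

```text
time: 9.6
tool_pos: [0.5165, 0.0776, 0.0622]
tool_rot: [-0.0, 0.698, 0.716, -0.001]
contact_force: [-7.7, -0.8, 10.8]
gripper_width: 0.316
grasp_force: 62.4
```

Emit:
{"op": "apply_moves", "data": {
  "targets": [
    {"translation":[0,0,0],"twist":0,"hand":0.45},
    {"translation":[0,0,0],"twist":0,"hand":0.6},
    {"translation":[0,0,0],"twist":0,"hand":0.6},
    {"translation":[0,0,-0.2],"twist":0,"hand":0.6},
    {"translation":[0,0,-0.45],"twist":0,"hand":0.6},
    {"translation":[0,0,-0.45],"twist":0,"hand":0.6},
    {"translation":[0,0,-0.45],"twist":0,"hand":0.6},
    {"translation":[0,0,0],"twist":0,"hand":0.6}
  ]
}}

```text
time: 10.4
tool_pos: [0.5204, 0.0777, 0.2237]
tool_rot: [0.005, 0.699, 0.716, 0.005]
contact_force: [0.4, 0.4, 0.7]
gripper_width: 0.597
grasp_force: 0.0
```

```bash
python3 -c "
from h import *
to(.483,-.405,.18);wlook([('bar',.063)])"
```

```text
t 10.4 tcp [0.5204 0.0777 0.2237] yaw_y 1.38 tool delta mm [-481.6  -49.7   43.1]
tcp [0.5204 0.0777 0.2237] yaw_y 1.4 t 10.45
bar 0.91 3154 [138. 158. 155.] [515.8, 77.7, 92.7, 27.7, -88.3] [515.8  80.7] edge 300 332 131 232 tool d [ 0.0002 -0.007   0.1607]
bar 0.9 2559 [ 87.  48. 111.] [506.7, -64.4, 82.3, 41.3, 15.5] [507.6 -64.1] edge 266 345 295 340 tool d [-0.1416 -0.0195  0.1605]
```

Emit:
{"op": "apply_moves", "data": {
  "targets": [
    {"translation":[-0.4,-0.038,0],"twist":0,"hand":1},
    {"translation":[-0.4,-0.038,0],"twist":0,"hand":1},
    {"translation":[-0.4,-0.038,0],"twist":0,"hand":1},
    {"translation":[-0.4,-0.038,0],"twist":0,"hand":1},
    {"translation":[-0.4,-0.038,0],"twist":0,"hand":1},
    {"translation":[-0.4,-0.038,0],"twist":0,"hand":1},
    {"translation":[-0.4,-0.038,0],"twist":0,"hand":1},
    {"translation":[-0.4,-0.038,0],"twist":0,"hand":1}
  ]
}}

```text
time: 11.3
tool_pos: [0.4923, -0.244, 0.2125]
tool_rot: [-0.002, 0.699, 0.715, -0.0]
contact_force: [0.6, 0.3, 0.3]
gripper_width: 0.999
grasp_force: 0.0
```

Emit:
{"op": "apply_moves", "data": {
  "targets": [
    {"translation":[-0.4,-0.038,0],"twist":0,"hand":1},
    {"translation":[-0.4,-0.038,0],"twist":0,"hand":1},
    {"translation":[-0.4,-0.038,0],"twist":0,"hand":1},
    {"translation":[-0.4,-0.038,0.2],"twist":0,"hand":1},
    {"translation":[0,0,0.2],"twist":0,"hand":1},
    {"translation":[0,0,0],"twist":0,"hand":1},
    {"translation":[0,0,0],"twist":0,"hand":1}
  ]
}}

```text
time: 12.0
tool_pos: [0.4815, -0.4022, 0.173]
tool_rot: [-0.002, 0.699, 0.716, 0.0]
contact_force: [-0.4, -0.3, 0.0]
gripper_width: 0.998
grasp_force: 0.0
```

```bash
python3 -c "
from h import *
wlook([('stopper',.016),('stopper',.052)],'w3')"
```

```text
tcp [ 0.4815 -0.4022  0.173 ] yaw_y 1.4 t 12.05
stopper 0.86 2363 [140. 161. 158.] [487.5, -407.1, 48.7, 48.1, 53.1] [ 487.4 -406.9] edge 304 358 164 220 tool d [-0.0055  0.0064  0.1569]
stopper 0.61 2304 [154. 136.  37.] [481.5, -509.6, 71.5, 46.8, -88.5] [ 481.6 -505.6] edge 298 346 259 322 tool d [-0.1079 -0.0021  0.1566]
stopper 0.6 2869 [205. 119. 146.] [485.5, -319.5, 46.3, 45.8, -43.9] [ 485.2 -319. ] edge 302 361 54 115 tool d [0.0821 0.0065 0.1572]
stopper 0.86 2363 [140. 161. 158.] [486.4, -395.8, 42.4, 41.9, 53.1] [ 486.3 -395.7] edge 304 358 164 220 tool d [0.0059 0.0054 0.121 ]
stopper 0.61 2304 [154. 136.  37.] [481.2, -485.1, 62.3, 40.8, -88.5] [ 481.3 -481.6] edge 298 346 259 322 tool d [-0.0832 -0.0019  0.1207]
stopper 0.6 2869 [205. 119. 146.] [484.7, -319.6, 40.3, 39.8, -43.9] [ 484.4 -319.2] edge 302 361 54 115 tool d [0.0821 0.0056 0.1212]
```

View pics/w3.png

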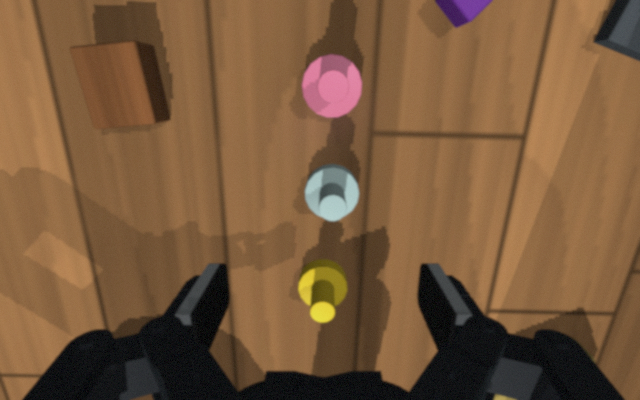

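The wrist view shows the pale stopper at (332,192), between the pink one (332,86) and the yellow one (323,285). Its base lies 5.5 mm back in tool x and 6 mm over in tool y.

Emit:
{"op": "apply_moves", "data": {
  "targets": [
    {"translation":[-0.05,0.06,0.3],"twist":0,"hand":1},
    {"translation":[0,0,0.4],"twist":0,"hand":1},
    {"translation":[0,0,0.4],"twist":0,"hand":0.8},
    {"translation":[0,0,0.15],"twist":0,"hand":0.6},
    {"translation":[0,0,0],"twist":0,"hand":0.5},
    {"translation":[0,0,0],"twist":0,"hand":0.5},
    {"translation":[0,0,0],"twist":0,"hand":0.5}
  ]
}}

```text
time: 12.85
tool_pos: [0.49, -0.4097, 0.0536]
tool_rot: [0.003, 0.698, 0.716, -0.0]
contact_force: [1.0, -0.0, 0.8]
gripper_width: 0.502
grasp_force: 0.0
```

Emit:
{"op": "apply_moves", "data": {
  "targets": [
    {"translation":[0,0,0.05],"twist":0,"hand":0.5},
    {"translation":[0,0,0],"twist":0,"hand":0.5},
    {"translation":[0,0,0],"twist":0,"hand":0.5}
  ]
}}

```text
time: 13.15
tool_pos: [0.4885, -0.4084, 0.0457]
tool_rot: [0.0, 0.699, 0.716, -0.0]
contact_force: [-0.2, 0.6, 0.1]
gripper_width: 0.503
grasp_force: 0.0
```

Pads overlap the stem by roughly 28 mm (tips at z of about 0.024). Closing, then lifting.

Emit:
{"op": "apply_moves", "data": {
  "targets": [
    {"translation":[0,0,0],"twist":0,"hand":0.3},
    {"translation":[0,0,0],"twist":0,"hand":0},
    {"translation":[0,0,0],"twist":0,"hand":0},
    {"translation":[0,0,0],"twist":0,"hand":0},
    {"translation":[0,0,0],"twist":0,"hand":0}
  ]
}}

```text
time: 13.65
tool_pos: [0.4886, -0.4085, 0.0457]
tool_rot: [0.0, 0.699, 0.716, -0.0]
contact_force: [-0.4, -0.5, 1.9]
gripper_width: 0.229
grasp_force: 58.8
```

Emit:
{"op": "apply_moves", "data": {
  "targets": [
    {"translation":[0,0,-0.2],"twist":0,"hand":0},
    {"translation":[0,0,-0.4],"twist":0,"hand":0},
    {"translation":[0,0,-0.4],"twist":0,"hand":0},
    {"translation":[0,0,-0.4],"twist":0,"hand":0},
    {"translation":[0,0,-0.4],"twist":0,"hand":0},
    {"translation":[0,0,0],"twist":0,"hand":0},
    {"translation":[0,0,0],"twist":0,"hand":0}
  ]
}}

```text
time: 14.35
tool_pos: [0.4886, -0.4084, 0.2261]
tool_rot: [0.001, 0.699, 0.716, -0.0]
contact_force: [0.3, 0.2, -0.8]
gripper_width: 0.231
grasp_force: 58.8
```

```bash
python3 -c "
from h import *
to(.516,.195,.22);wlook([('stopper',.18)])"
```

```text
t 14.35 tcp [ 0.4886 -0.4084  0.2261] yaw_y 1.38 tool delta mm [602.6  41.9   5.4]
tcp [ 0.4886 -0.4084  0.2261] yaw_y 1.4 t 14.4
stopper 0.87 6556 [116. 133. 131.] [485.8, -423.0, 74.9, 51.0, 72.9] [ 488.3 -418.5] edge 277 370 204 322 tool d [-0.0144 -0.0032  0.0462]
stopper 0.82 2151 [209. 122. 150.] [485.3, -322.7, 23.7, 23.6, 1.3] [ 485.4 -322.5] edge 297 347 51 104 tool d [ 0.0858 -0.0013  0.046 ]
```

Emit:
{"op": "apply_moves", "data": {
  "targets": [
    {"translation":[0.4,0.028,0],"twist":0,"hand":0},
    {"translation":[0.4,0.028,0],"twist":0,"hand":0},
    {"translation":[0.4,0.028,0],"twist":0,"hand":0},
    {"translation":[0.4,0.028,0],"twist":0,"hand":0},
    {"translation":[0.4,0.028,0],"twist":0,"hand":0},
    {"translation":[0.4,0.028,0],"twist":0,"hand":0},
    {"translation":[0.4,0.028,0],"twist":0,"hand":0},
    {"translation":[0.4,0.028,0],"twist":0,"hand":0}
  ]
}}

```text
time: 15.25
tool_pos: [0.5017, -0.0858, 0.2224]
tool_rot: [-0.002, 0.699, 0.715, -0.001]
contact_force: [1.1, 0.1, -0.7]
gripper_width: 0.228
grasp_force: 58.8
```

Emit:
{"op": "apply_moves", "data": {
  "targets": [
    {"translation":[0.4,0.028,0],"twist":0,"hand":0},
    {"translation":[0.4,0.028,0],"twist":0,"hand":0},
    {"translation":[0.4,0.028,0],"twist":0,"hand":0},
    {"translation":[0.4,0.028,0],"twist":0,"hand":0},
    {"translation":[0.4,0.028,0],"twist":0,"hand":0},
    {"translation":[0.4,0.028,0],"twist":0,"hand":0},
    {"translation":[0.2,0.028,0],"twist":0,"hand":0},
    {"translation":[0.03,0,0],"twist":0,"hand":0}
  ]
}}

```text
time: 16.05
tool_pos: [0.515, 0.1775, 0.2224]
tool_rot: [-0.002, 0.697, 0.717, -0.002]
contact_force: [-0.7, -0.7, -0.8]
gripper_width: 0.234
grasp_force: 58.8
```

Emit:
{"op": "apply_moves", "data": {
  "targets": [
    {"translation":[0,0,0],"twist":0,"hand":0},
    {"translation":[0,0,0],"twist":0,"hand":0}
  ]
}}

```text
time: 16.25
tool_pos: [0.5159, 0.1747, 0.224]
tool_rot: [-0.001, 0.699, 0.715, -0.001]
contact_force: [0.2, -0.2, -0.4]
gripper_width: 0.229
grasp_force: 58.8
```

```bash
python3 -c "
from h import *
to(.516,.195,.082);im=look('side');a=look('wrist')
cv2.imwrite('pics/s4.png',cv2.cvtColor(np.hstack([cv2.resize(im[70:270,220:420],(400,400)),a[:,120:520]]),cv2.COLOR_RGB2BGR))
for n in('side','top'):
  look(n)
  for q in('lid_bar','kiln_lid','bar'):print(n,q,[(np.round(r['point'],3).tolist(),round(r['score'],2)) for r in recognise(n,q)])"
```

```text
t 16.25 tcp [0.5159 0.1747 0.224 ] yaw_y 1.33 tool delta mm [ 20.4   0.9 141.9]
side lid_bar [([0.627, 0.102, 0.221], 0.6)]
side kiln_lid [([0.628, 0.102, 0.22], 0.85)]
side bar [([0.594, -0.243, 0.03], 0.86), ([0.504, -0.107, 0.027], 0.77), ([0.506, 0.089, 0.063], 0.61)]
top lid_bar [([0.631, 0.13, 0.272], 0.69)]
top kiln_lid [([0.631, 0.128, 0.276], 0.68)]
top bar [([0.506, -0.103, 0.029], 0.71), ([0.599, -0.232, 0.028], 0.65), ([0.515, 0.078, 0.066], 0.57)]
```

View pics/s4.png

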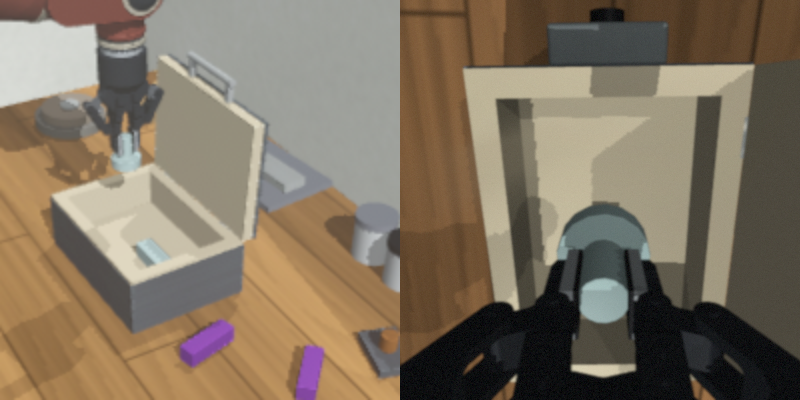

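The stopper hangs upright in the grip (side crop at (126,158)), and the bar lies in the chamber at (150,255). The wrist half shows free floor around the stopper at (603,280). Lowering it now.

Emit:
{"op": "apply_moves", "data": {
  "targets": [
    {"translation":[0.18,0,0.3],"twist":0,"hand":0},
    {"translation":[0,0,0.35],"twist":0,"hand":0},
    {"translation":[0,0,0.35],"twist":0,"hand":0},
    {"translation":[0,0,0.15],"twist":0,"hand":0},
    {"translation":[0,0,0.1],"twist":0,"hand":0},
    {"translation":[0,0,0.08],"twist":0,"hand":0},
    {"translation":[0,0,0.02],"twist":0,"hand":0},
    {"translation":[0,0,0],"twist":0,"hand":0}
  ]
}}

```text
time: 17.55
tool_pos: [0.5167, 0.1937, 0.0913]
tool_rot: [0.0, 0.699, 0.716, 0.001]
contact_force: [-0.2, 0.5, -0.7]
gripper_width: 0.228
grasp_force: 58.9
```

Emit:
{"op": "apply_moves", "data": {
  "targets": [
    {"translation":[0,0,0.01],"twist":0,"hand":0},
    {"translation":[0,0,0.01],"twist":0,"hand":0},
    {"translation":[0,0,0],"twist":0,"hand":0}
  ]
}}

```text
time: 17.85
tool_pos: [0.5162, 0.1936, 0.0887]
tool_rot: [0.0, 0.699, 0.716, 0.0]
contact_force: [-0.7, -0.7, -0.1]
gripper_width: 0.228
grasp_force: 58.9
```

Emit:
{"op": "apply_moves", "data": {
  "targets": [
    {"translation":[0,0,0.03],"twist":0,"hand":0},
    {"translation":[0,0,0.02],"twist":0,"hand":0},
    {"translation":[0,0,0.01],"twist":0,"hand":0},
    {"translation":[0,0,0],"twist":0,"hand":0}
  ]
}}

```text
time: 18.25
tool_pos: [0.5157, 0.1935, 0.0819]
tool_rot: [-0.0, 0.699, 0.716, -0.0]
contact_force: [0.3, -1.1, -1.5]
gripper_width: 0.229
grasp_force: 58.9
```

Emit:
{"op": "apply_moves", "data": {
  "targets": [
    {"translation":[0,0,0.01],"twist":0,"hand":0},
    {"translation":[0,0,0.01],"twist":0,"hand":0},
    {"translation":[0,0,0],"twist":0,"hand":0}
  ]
}}

```text
time: 18.55
tool_pos: [0.5161, 0.1936, 0.0807]
tool_rot: [0.0, 0.699, 0.716, 0.0]
contact_force: [-0.8, 0.8, 0.3]
gripper_width: 0.227
grasp_force: 59.2
```

Emit:
{"op": "apply_moves", "data": {
  "targets": [
    {"translation":[0,0,0.01],"twist":0,"hand":0},
    {"translation":[0,0,0],"twist":0,"hand":0.3},
    {"translation":[0,0,0],"twist":0,"hand":0.45},
    {"translation":[0,0,0],"twist":0,"hand":0.5},
    {"translation":[0,0,-0.15],"twist":0,"hand":0.5},
    {"translation":[0,0,-0.3],"twist":0,"hand":0.5},
    {"translation":[0,0,-0.45],"twist":0,"hand":0.5},
    {"translation":[0,0,-0.45],"twist":0,"hand":0.5}
  ]
}}

```text
time: 19.35
tool_pos: [0.5155, 0.1935, 0.2162]
tool_rot: [-0.0, 0.699, 0.716, -0.0]
contact_force: [1.2, 0.5, 0.4]
gripper_width: 0.496
grasp_force: 0.0
```

Emit:
{"op": "apply_moves", "data": {
  "targets": [
    {"translation":[0,0,-0.45],"twist":0,"hand":0.5},
    {"translation":[0,0,-0.45],"twist":0,"hand":0.5},
    {"translation":[0,0,-0.45],"twist":0,"hand":0.5},
    {"translation":[0,0,-0.45],"twist":0,"hand":0.5},
    {"translation":[-0.4,0,0],"twist":0,"hand":0.5},
    {"translation":[0,0,0],"twist":0,"hand":0.5},
    {"translation":[0,0,0],"twist":0,"hand":0.5}
  ]
}}

```text
time: 20.05
tool_pos: [0.5168, 0.1532, 0.395]
tool_rot: [0.0, 0.699, 0.715, 0.0]
contact_force: [0.0, -0.8, 0.1]
gripper_width: 0.497
grasp_force: 0.0
```

```bash
python3 -c "
from h import *
to(.55,.128,.44);c=get_calibration('wrist');a=look('wrist');s=look('side')
def bar(th,y):
  l=np.array([-.232*np.cos(th)+.0125*np.sin(th)+.1,y,.1+.232*np.sin(th)+.0125*np.cos(th)]);l[:2]=R.from_euler('z',.025).as_matrix()[:2,:2]@l[:2]+[.520,.128];return l
cs=get_calibration('side')
for th in(1.48,1.57,1.66):print(th,bar(th,0).round(3),'wrist',proj(c,[bar(th,-.06),bar(th,.06)]).round(1).tolist(),'side',proj(cs,[bar(th,-.06),bar(th,.06)]).round(1).tolist())
for q in('stopper','bar'):
  print(q,[(np.round(r['point'],3).tolist(),round(r['score'],2)) for r in recognise('side',q)])
b=cv2.resize(s[80:240,235:365],(325,400),interpolation=cv2.INTER_CUBIC)
cv2.imwrite('pics/w5.png',cv2.cvtColor(np.hstack([a[:,170:],b]),cv2.COLOR_RGB2BGR))"
```

```text
t 20.05 tcp [0.5168 0.1532 0.395 ] yaw_y 1.3 tool delta mm [-25.9  32.7 -44.9]
1.48 [0.611 0.13  0.332] wrist [[461.7, 343.2], [489.2, 173.5]] side [[326.9, 113.5], [306.3, 98.5]]
1.57 [0.632 0.131 0.332] wrist [[492.0, 343.0], [525.7, 173.3]] side [[332.8, 111.9], [312.0, 97.1]]
1.66 [0.653 0.131 0.33 ] wrist [[520.6, 340.7], [559.8, 172.3]] side [[338.7, 111.0], [317.7, 96.3]]
stopper [([0.475, -0.516, 0.013], 0.9), ([0.479, -0.327, 0.012], 0.83), ([0.506, 0.188, 0.054], 0.6)]
bar [([0.597, -0.243, 0.026], 0.72), ([0.502, -0.108, 0.026], 0.59), ([0.51, 0.089, 0.062], 0.43)]
```

View pics/w5.png

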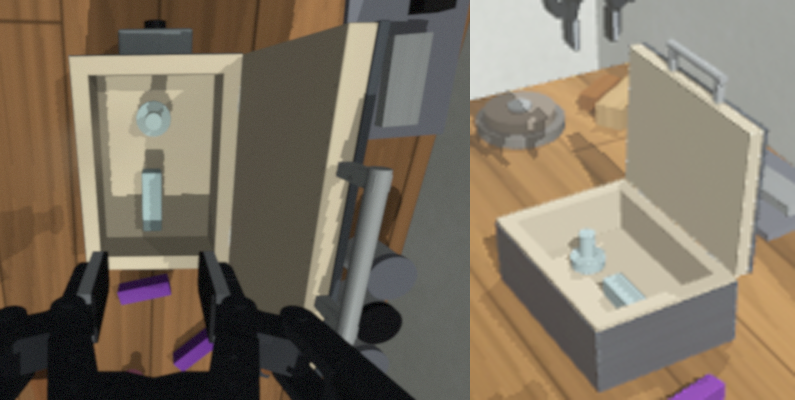

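The wrist view shows the stopper standing at (154,118) and the bar lying at (151,198), both on the chamber floor. The lid's handle runs from (380,172) to (347,340), which fits a lid angle of about 1.635, so the handle is at about (0.647, 0.131, 0.331).

Emit:
{"op": "apply_moves", "data": {
  "targets": [
    {"translation":[-0.1,0.1,-0.2],"twist":0,"hand":0.7},
    {"translation":[-0.15,0.4,0],"twist":0,"hand":0.7},
    {"translation":[0,0.4,0],"twist":0,"hand":0.7},
    {"translation":[0,0.4,0],"twist":0,"hand":0.7},
    {"translation":[0,0,0],"twist":0,"hand":0.7},
    {"translation":[0,0,0],"twist":0,"hand":0.7}
  ]
}}

```text
time: 20.85
tool_pos: [0.6478, 0.1323, 0.4121]
tool_rot: [-0.001, 0.698, 0.716, -0.001]
contact_force: [0.2, 0.8, 0.1]
gripper_width: 0.699
grasp_force: 0.0
```

```bash
python3 -c "
from h import *
to(.647,.131,.342);c=get_calibration('wrist');a=look('wrist','w6')
print(proj(c,[[.645,.071,.331],[.648,.191,.331]]).round())"
```

```text
t 20.85 tcp [0.6478 0.1323 0.4121] yaw_y 1.41 tool delta mm [-1.2 -0.5 70.1]
[[319. 298.]
 [328. 128.]]
```

View pics/w6.png

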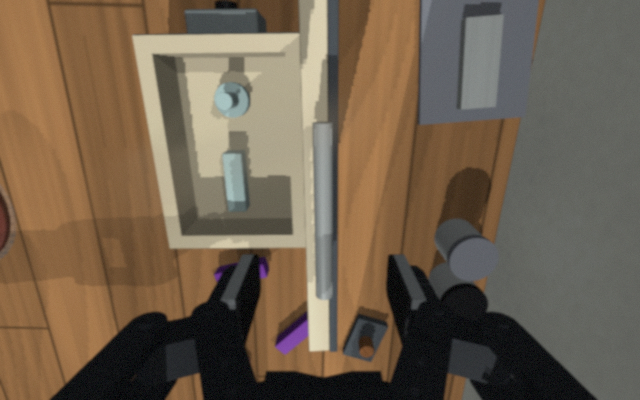

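The handle lies midway between the fingers, from (323,125) to (324,298), as predicted. Descending and closing on it.

Emit:
{"op": "apply_moves", "data": {
  "targets": [
    {"translation":[0,0,0.25],"twist":0,"hand":0.7},
    {"translation":[0,0,0.25],"twist":0,"hand":0.7},
    {"translation":[0,0,0.15],"twist":0,"hand":0.6},
    {"translation":[0,0,0.05],"twist":0,"hand":0.5},
    {"translation":[0,0,0],"twist":0,"hand":0.4},
    {"translation":[0,0,0],"twist":0,"hand":0.3}
  ]
}}

```text
time: 21.5
tool_pos: [0.6477, 0.1319, 0.3461]
tool_rot: [0.001, 0.699, 0.716, 0.001]
contact_force: [0.0, -0.7, -0.5]
gripper_width: 0.299
grasp_force: 0.0
```

Emit:
{"op": "apply_moves", "data": {
  "targets": [
    {"translation":[0,0,0],"twist":0,"hand":0.2},
    {"translation":[0,0,0],"twist":0,"hand":0.1},
    {"translation":[0,0,0],"twist":0,"hand":0},
    {"translation":[0,0,0],"twist":0,"hand":0},
    {"translation":[0,0,0],"twist":0,"hand":0}
  ]
}}

```text
time: 22.0
tool_pos: [0.6481, 0.1318, 0.3462]
tool_rot: [0.001, 0.699, 0.716, 0.001]
contact_force: [0.6, -0.4, 5.9]
gripper_width: 0.111
grasp_force: 58.9
```

```bash
cat > lid.py <<'E'
from h import *
th0=float(__import__('sys').argv[1]);th1=float(__import__('sys').argv[2])
f=lambda t:np.array([.232*np.cos(t)-.0125*np.sin(t),.232*np.sin(t)+.0125*np.cos(t)])
M,T=pose();ts=np.linspace(th0,th1,17)
for t in ts[1:]:
    d=f(t)-f(th0);w=np.array([-np.cos(.025)*d[0],-np.sin(.025)*d[0],d[1]]);print(round(t,3),(T.T@w*10).round(3),(M+w).round(4))
E
python3 -c "
from h import *
s=state();print(s['tool_pos'],s['gripper_width'])";python3 lid.py 1.635 .785
```

```text
[0.64808625 0.13181597 0.34621765] 0.11100937823623203
1.582 [-0.    -0.123 -0.012] [0.6358 0.1315 0.3473]
1.529 [-0.    -0.246 -0.017] [0.6235 0.1312 0.3478]
1.476 [-0.    -0.37  -0.015] [0.6111 0.1309 0.3476]
1.422 [-0.    -0.493 -0.007] [0.5988 0.1306 0.3468]
1.369 [-0.001 -0.615  0.007] [0.5866 0.1303 0.3453]
1.316 [-0.001 -0.737  0.028] [0.5744 0.13   0.3432]
1.263 [-0.001 -0.857  0.056] [0.5624 0.1297 0.3404]
1.21 [-0.001 -0.976  0.089] [0.5506 0.1294 0.337 ]
1.157 [-1.000e-03 -1.093e+00  1.290e-01] [0.5389 0.1291 0.3329]
1.104 [-1.000e-03 -1.207e+00  1.760e-01] [0.5275 0.1288 0.3283]
1.051 [-1.000e-03 -1.319e+00  2.280e-01] [0.5163 0.1285 0.323 ]
0.998 [-1.000e-03 -1.428e+00  2.860e-01] [0.5054 0.1282 0.3172]
0.944 [-1.000e-03 -1.534e+00  3.500e-01] [0.4949 0.128  0.3108]
0.891 [-1.000e-03 -1.636e+00  4.190e-01] [0.4847 0.1277 0.3038]
0.838 [-0.002 -1.734  0.494] [0.4749 0.1275 0.2963]
0.785 [-0.002 -1.828  0.573] [0.4655 0.1273 0.2883]
```

The grip is close to the fingertips, so I'll regrip 6 mm deeper. The lid is stable upright.

Emit:
{"op": "apply_moves", "data": {
  "targets": [
    {"translation":[0,0,0],"twist":0,"hand":0.4},
    {"translation":[0,0,0],"twist":0,"hand":0.4},
    {"translation":[0,0,0.06],"twist":0,"hand":0.4},
    {"translation":[0,0,0],"twist":0,"hand":0.2},
    {"translation":[0,0,0],"twist":0,"hand":0},
    {"translation":[0,0,0],"twist":0,"hand":0},
    {"translation":[0,0,0],"twist":0,"hand":0}
  ]
}}

```text
time: 22.7
tool_pos: [0.6471, 0.1317, 0.3369]
tool_rot: [-0.001, 0.699, 0.716, -0.001]
contact_force: [0.3, -0.5, -4.6]
gripper_width: 0.109
grasp_force: 58.4
```

Emit:
{"op": "apply_moves", "data": {
  "targets": [
    {"translation":[0,-0.12,-0.012],"twist":0,"hand":0},
    {"translation":[0,-0.123,-0.005],"twist":0,"hand":0},
    {"translation":[0,-0.123,0.002],"twist":0,"hand":0},
    {"translation":[0,-0.123,0.008],"twist":0,"hand":0},
    {"translation":[0,-0.122,0.014],"twist":0,"hand":0},
    {"translation":[0,0,0],"twist":0,"hand":0}
  ]
}}

```text
time: 23.3
tool_pos: [0.5843, 0.1296, 0.3367]
tool_rot: [-0.0, 0.699, 0.715, -0.002]
contact_force: [1.5, -4.9, -10.6]
gripper_width: 0.116
grasp_force: 59.5
```

Emit:
{"op": "apply_moves", "data": {
  "targets": [
    {"translation":[0,-0.122,0.031],"twist":0,"hand":0},
    {"translation":[0,-0.12,0.028],"twist":0,"hand":0},
    {"translation":[0,-0.119,0.033],"twist":0,"hand":0},
    {"translation":[0,-0.117,0.04],"twist":0,"hand":0},
    {"translation":[0,0,0],"twist":0,"hand":0}
  ]
}}

```text
time: 23.8
tool_pos: [0.5381, 0.128, 0.325]
tool_rot: [0.001, 0.699, 0.715, -0.0]
contact_force: [3.3, -6.2, -8.1]
gripper_width: 0.111
grasp_force: 59.3
```

Emit:
{"op": "apply_moves", "data": {
  "targets": [
    {"translation":[0,-0.114,0.047],"twist":0,"hand":0},
    {"translation":[0,-0.112,0.052],"twist":0,"hand":0},
    {"translation":[0,-0.109,0.058],"twist":0,"hand":0},
    {"translation":[0,-0.106,0.064],"twist":0,"hand":0},
    {"translation":[0,0,0],"twist":0,"hand":0}
  ]
}}

```text
time: 24.3
tool_pos: [0.494, 0.1265, 0.3036]
tool_rot: [0.002, 0.699, 0.715, -0.001]
contact_force: [1.0, -8.6, -4.7]
gripper_width: 0.111
grasp_force: 58.9
```

Emit:
{"op": "apply_moves", "data": {
  "targets": [
    {"translation":[0,-0.102,0.069],"twist":0,"hand":0},
    {"translation":[0,-0.098,0.075],"twist":0,"hand":0},
    {"translation":[0,-0.094,0.079],"twist":0,"hand":0},
    {"translation":[0,0,0],"twist":0,"hand":0},
    {"translation":[0,0,0],"twist":0,"hand":0}
  ]
}}

```text
time: 24.8
tool_pos: [0.4661, 0.1255, 0.2824]
tool_rot: [0.003, 0.699, 0.715, 0.0]
contact_force: [3.0, -9.6, -4.6]
gripper_width: 0.113
grasp_force: 59.0
```

```bash
python3 -c "
from h import *
to(.4635,.1273,.279);s=look('side');w=look('wrist')
b=cv2.resize(s[60:240,220:400],(400,400),interpolation=cv2.INTER_CUBIC)
cs=get_calibration('side')
def P(u,v,y,th):
  l=np.array([-u*np.cos(th)+v*np.sin(th)+.1,y,.1+u*np.sin(th)+v*np.cos(th)]);l[:2]=R.from_euler('z',.025).as_matrix()[:2,:2]@l[:2]+[.520,.128];return l
b=cv2.cvtColor(b,cv2.COLOR_RGB2BGR)
for th,col in((.70,(255,0,0)),(.785,(0,0,255)),(.87,(0,255,0))):
  p=proj(cs,[P(0,0,-.14,th),P(.2,0,-.14,th),P(.2,0,.14,th)]);cv2.polylines(b,[((p-[220,60])*400/180).astype(int)],False,col)
cv2.imwrite('pics/s7.png',np.hstack([b,cv2.cvtColor(w[:,120:520],cv2.COLOR_RGB2BGR)]))"
```

```text
t 24.8 tcp [0.4661 0.1255 0.2824] yaw_y 1.3 tool delta mm [ 1.8 -2.6  3.3]
```

View pics/s7.png

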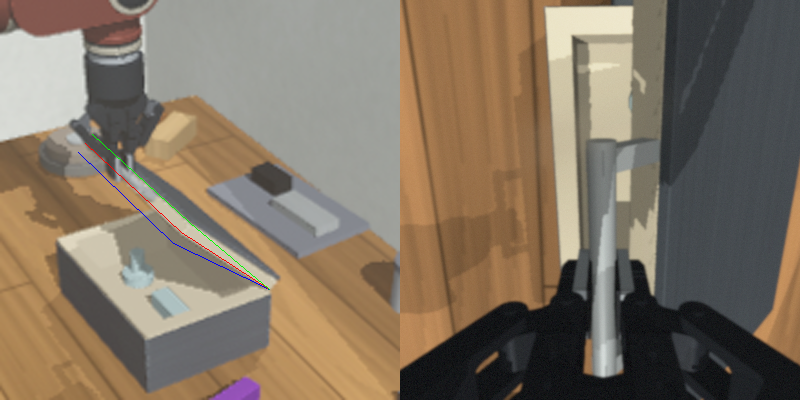

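In the side crop, the near lid edge from (270,288) to about (185,235) lies close to the 0.785 line (red). Both castings stand in the chamber. The wrist half shows the handle held between the pads at (603,260). I'll check the angle numerically from the lid masks.

```bash
python3 -c "
from h import *
from itertools import product
def P(u,v,y,th):
  l=np.array([-u*np.cos(th)+v*np.sin(th)+.1,y,.1+u*np.sin(th)+v*np.cos(th)]);l[:2]=R.from_euler('z',.025).as_matrix()[:2,:2]@l[:2]+[.520,.128];return l
for n in('side','top'):
  im=look(n);c=get_calibration(n);rs=regions_of(n,'kiln_lid')[:1]
  for r in rs:
    m=r['pixels'];o=[]
    for th in np.arange(.6,1,.02):
      k=np.zeros((400,640),np.uint8);h=cv2.convexHull(proj(c,[P(*q,th) for q in product((0,.2),(0,.025),(-.14,.14))]).round().astype(np.int32));cv2.fillPoly(k,[h],1)
      o.append(((m&(k>0)).sum()/(m|(k>0)).sum()).round(3))
    print(n,r['score'],m.sum(),dict(zip(np.arange(.6,1,.02).round(2),o)))
s=state();print(s['tool_pos'],s['contact_force'])"
```

```text
side 0.58 897 {np.float64(0.6): np.float64(0.419), np.float64(0.62): np.float64(0.451), np.float64(0.64): np.float64(0.471), np.float64(0.66): np.float64(0.49), np.float64(0.68): np.float64(0.509), np.float64(0.7): np.float64(0.538), np.float64(0.72): np.float64(0.576), np.float64(0.74): np.float64(0.609), np.float64(0.76): np.float64(0.619), np.float64(0.78): np.float64(0.648), np.float64(0.8): np.float64(0.673), np.float64(0.82): np.float64(0.608), np.float64(0.84): np.float64(0.547), np.float64(0.86): np.float64(0.47), np.float64(0.88): np.float64(0.4), np.float64(0.9): np.float64(0.348), np.float64(0.92): np.float64(0.322), np.float64(0.94): np.float64(0.299), np.float64(0.96): np.float64(0.283), np.float64(0.98): np.float64(0.263)}
top 0.69 3224 {np.float64(0.6): np.float64(0.559), np.float64(0.62): np.float64(0.575), np.float64(0.64): np.float64(0.589), np.float64(0.66): np.float64(0.604), np.float64(0.68): np.float64(0.615), np.float64(0.7): np.float64(0.623), np.float64(0.72): np.float64(0.634), np.float64(0.74): np.float64(0.649), np.float64(0.76): np.float64(0.662), np.float64(0.78): np.float64(0.675), np.float64(0.8): np.float64(0.685), np.float64(0.82): np.float64(0.681), np.float64(0.84): np.float64(0.683), np.float64(0.86): np.float64(0.684), np.float64(0.88): np.float64(0.684), np.float64(0.9): np.float64(0.691), np.float64(0.92): np.float64(0.677), np.float64(0.94): np.float64(0.677), np.float64(0.96): np.float64(0.678), np.float64(0.98): np.float64(0.681)}
[0.46630265 0.12556801 0.28258806] [ 2.85977872 -9.91252022 -2.8424103 ]
```

Emit:
{"op": "apply_moves", "data": {
  "targets": [
    {"translation":[-0.01,-0.02,0.02],"twist":0,"hand":0},
    {"translation":[0,0,0],"twist":0,"hand":0},
    {"translation":[0,0,0],"twist":0,"hand":0},
    {"translation":[0,0,0],"twist":0,"hand":0}
  ]
}}

```text
time: 25.5
tool_pos: [0.4646, 0.1254, 0.281]
tool_rot: [0.003, 0.699, 0.715, 0.001]
contact_force: [2.5, -6.2, -3.2]
gripper_width: 0.112
grasp_force: 59.1
```

```bash
python3 -c "
from plant import *
print(job_done())"
```

```text
the job is handed in; nothing more can be done
None
```

The glass bar and the stopper are standing upright on the kiln floor, and the arm is holding the lid at about 45 degrees open (estimated 0.79 rad). The job was handed in at about 25.5 s, and I have no verdict back yet.

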